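# Pop a shelf tag out of its charging dock and trap it on the chute

### The job

Eject the electronic shelf tag from its charging dock: press the dock's eject key with one fingertip and trap the tag with the other finger as it pops out of its pocket and slides down the chute, before it runs off the lower end (it slides fast, so that finger should already be waiting in the chute). Do not lift or carry the tag, and leave the things around the dock where they are. The program finishes while still holding: the tag more than half out of its pocket, still lying on the chute, at rest against the finger that stops it.

Things in the scene. Friction and masses are not known exactly. Their poses are not given: they have to be found in the camera images.
- chute: Sloping chute of the fixed charging dock (grey, on a black base plate 165 x 150 mm). Origin: middle of the lip (lower edge of the tag's pocket) on the chute surface, 56 mm above the table. x points up the slope (20 degrees), y across, z square to the surface. Pocket: recess 6 mm deep, x = 0 to 39 mm; the back stop behind it reaches about 95 mm above the table.
- chute_end (a point): Middle of the chute's open lower end, 100 mm down the slope from the lip, 22 mm above the table; uncaught, the tag slides off here within half a second of popping. Between its side walls the chute is 63 mm wide; the walls are 4 mm thick and stand 8 mm above its surface.
- catch_point (a point): Point on the chute surface, on its centre line, 60 mm down the slope from the lip, 35 mm above the table, straight across from the eject key: a good place for the waiting finger, its tip a little above the surface (which is 4 mm higher 10 mm further up the slope). Axes: x level, towards the pocket, z up.
- key_top (a point): Middle of the top of the eject key, a grey cap 30 mm (along the chute) x 26 mm on a black housing 40 mm tall beside the chute, 60 mm to the -y side of catch_point. Its top is 52 mm above the table at rest; it moves straight down to 44 mm, which is 8.5 mm above the chute surface at catch_point.
- key (a joint): Travel of the eject key (m): 0 at rest, 0.008 fully down; sprung, about 2.5 N to start and 6 N fully down. It is linked to a steel ejector plate under the tag that rises 1.2 mm per mm of key: after about 5 mm of key travel the tag clears the lip and slides down the chute by itself.
- tag: The shelf tag, a white plastic slab with a small pale display, 36 mm along the slope x 58 mm across x 16 mm thick, about 90 g, loose and slippery on the chute. Origin: centre of its underside; x up the slope, y across, z out of the display. Seated in the pocket its origin is at x = 19 mm, z = -6 mm of the chute frame; lying on the run-out at z = 0.
- bottle: Bystander: full-size bottle, 74 mm diameter, 290 mm tall, standing; origin at the centre of its foot.
- miniature: Bystander: miniature bottle, 38 mm diameter, 110 mm tall, standing; origin at the centre of its foot.
- tape_roll: Bystander: roll of packing tape lying flat, 90 mm outside diameter, 24 mm tall; origin at the centre of its underside.
- carton: Bystander: closed cardboard carton 100 x 80 x 70 mm tall; origin at the centre of its underside.
Mind the look-alikes: they are no part of the job. There is more than one size of the part that bears chute; the job needs the middle-sized.

How it is judged:
By the outcome, as a careful person would: the job done as asked, in the order asked, and still so for the second after the job is handed in, while the arm keeps its last pose, push and grip.
It also fails if it takes over 29 s, if anything falls off the work surface, if the arm or the gripper's body presses on something with over 40 N, if the wrist force passes 120 N, or if a joint passes its speed limit or range.

### The arm

A 6-joint arm with a two-finger parallel gripper is mounted at the origin on the work surface. World frame = base frame: x ahead of the robot, y to its left, z up, the work surface at z = 0. Lengths are in mm, angles in rad, forces in N, time in s.
With the tool pointing down it reaches from about 350 to 775 mm from the base axis. Payload 7.3 kg.
Tool frame: the origin (TCP) lies on the centre line of the jaws, within the pads' length; the fingertips stand 17 mm ahead of it and the grasp point (between the pads) lies 2 mm behind it; z points along the fingers, y is the line along which they close (so a half turn about z gives the same grasp; the last joint's range is limited). The gripper opens to 92 mm and grips with 3 to 60 N. Pads are 19 mm wide; open, the fingers measure 130 mm over their backs; the gripper's body (75 mm by 190 mm) begins 47 mm behind the grasp point.
Start: joints at [0.984, 0.342, 1.524, -0, 1.275, -0.146], TCP at [223.987, 474.842, 218.541] pointing down, gripper open.
Joint ranges: [-2.53, 2.53], [-0.77, 2.02], [0.04, 2.7], [-1, 4.14], [0.28, 2.66], [-3.11, 3.11]. Speed limits (rad/s): [2.57, 2.57, 3.14, 3.14, 3.14, 3.14].

### API

Orientations are given as [roll, pitch, yaw] about the fixed x, y, z axes, in that order (R = Rz(yaw) Ry(pitch) Rx(roll)).
In Python, from plant import bot gives the robot as it stands. The module is installed in compiled form; this text tells all that it offers.
- The arm moves only by the shell command python3 -m pendant 'ROWS'. ROWS is JSON, a list of rows, each a list of 3 entries, a list of its own where there are three numbers: the shift along the world's x, y, z as a fraction of full scale, then the turn, a rotation vector about the world's x, y, z as a fraction of full scale, then the opening, from -1 (shut) to 1 (fully open), so that 0 is half open. In form: [[[tx, ty, tz], [rx, ry, rz], claw], ...]. A call has exactly 10 rows; each row shifts and turns the commanded pose from where the row before left it; what a row does not reach is not made up. Full scale, the value 1, is 30 mm for a shift and 0.12 rad for a turn. A row lasts 1/12 s, in which the tool goes at most 41.7 mm and 7.16 degrees, less where a joint would pass 70% of its speed; a pose out of reach is approached as far as the arm can. A call with a number of a shift or a turn outside -1 to 1 is refused whole. A call with a gripper value outside its range is refused whole. The fingers move at their own pace and stop on an object; the grip force is fixed at half the most. Time passes only in rows, so rows that do not move let the fingers close, or fill a call up. It gives the time, the measured TCP pose, the force, the opening and the grip force at its end, in the units of the state.
- bot.get_obs(): the state, without advancing time (a new reading comes with each control period).
- bot.capture(name): name is "scene" or "side" or "wrist"; returns the picture (384x512x3 uint8, blue, green, red); there is no depth.
- bot.camera_params(name): a dict with "fovy" (degrees; the focal length in pixels is half the picture's height over the tangent of half this angle, whatever the lens; pixels are square), "cx", "cy" (the principal point, pixels), "camera_from_world" (4x4, takes a point from world to camera coordinates). Camera axes: x right, y down, z forward; pixel columns grow to the right and rows downward; lengths in mm; the calibration is good to about 2 mm. A picture is of the moment at which its call begins: read the wrist's pose just before it. camera_params takes no time and is no camera call; for the wrist camera it gives the pose at the moment of the call.
- bot.close_job(): hands the job in; it is judged then, once.
The state is a dict: "time": time; "joint_positions": joint angles; "dq": joint speeds; "tau": joint torques, N m; "tool_pos": TCP position; "tcp_rot": TCP orientation; "contact_force": force on the tool from outside, world axes, zero at the start; "moment": the same for the moment, N m; "grip_width": finger opening in mm; "finger_force": force on a finger pad.
Only numpy, scipy, OpenCV 4.12 (cv2) and the standard library are available. Lean on these libraries where they do the work, as an engineer would, in place of code of your own. Each camera call takes 0.05 s, during which the arm holds its last target. There are 200 camera calls.

## Working session

There is one attempt and no reset: what is moved stays moved. The work goes in short steps, Python scripts to look and compute and a shell command to move; the robot and the scene stay as the last step left them, time stands still between calls to the robot, and variables do not carry over. Pictures are saved under pics/ and viewed, at most 10 in all, crops included, and the job is handed in when it is done.

```bash
mkdir -p pics; ls; cat > h.py <<'E'
import numpy as np, cv2
from plant import bot
def ray(n,u,v,p=None):
    p=p or bot.camera_params(n); f=192/np.tan(np.radians(p['fovy'])/2)
    T=np.array(p['camera_from_world']); R=T[:3,:3]; t=T[:3,3]
    return -R.T@t, R.T@np.array([(u-p['cx'])/f,(v-p['cy'])/f,1])
def onz(n,u,v,z,p=None):
    o,d=ray(n,u,v,p); return (o+d*(z-o[2])/d[2]).round(1)
def proj(n,X,p=None):
    p=p or bot.camera_params(n); f=192/np.tan(np.radians(p['fovy'])/2)
    T=np.array(p['camera_from_world']); c=T[:3,:3]@np.array(X)+T[:3,3]
    return np.round([p['cx']+f*c[0]/c[2],p['cy']+f*c[1]/c[2]],1)
E
python3 - <<'E'
from h import *
a=bot.capture("scene");b=bot.capture("side")
cv2.imwrite('pics/a.png',a);cv2.imwrite('pics/b.png',b)
print({n:{k:np.round(v,2).tolist() for k,v in bot.camera_params(n).items()} for n in("scene","side")})
print(bot.get_obs())
E
```

```text
pics
{'scene': {'fovy': 48.94, 'cx': 262.8, 'cy': 197.63, 'camera_from_world': [[-0.71, 0.7, -0.02, 405.75], [0.42, 0.41, -0.81, -156.16], [-0.56, -0.58, -0.59, 1443.55], [0.0, 0.0, 0.0, 1.0]]}, 'side': {'fovy': 44.21, 'cx': 254.92, 'cy': 195.63, 'camera_from_world': [[0.79, -0.62, -0.0, -422.78], [-0.44, -0.56, -0.7, 303.63], [0.43, 0.55, -0.71, 919.71], [0.0, 0.0, 0.0, 1.0]]}}
{'time': 0.1, 'joint_positions': array([ 9.83989703e-01,  3.42656973e-01,  1.52490236e+00, -1.36704462e-05,
        1.27538229e+00, -1.45998824e-01]), 'dq': array([ 0.00032161, -0.00081356, -0.00290216, -0.00097453,  0.00026978,
        0.0009507 ]), 'tau': array([ 1.71514497e-03, -4.32003629e+01, -2.44694871e+01,  7.17452145e-02,
        5.26009442e-02, -8.89342505e-05]), 'tool_pos': array([223.78331839, 474.51835436, 217.91909917]), 'tcp_rot': array([-3.14025613e+00, -1.83315811e-04,  2.70078872e+00]), 'contact_force': array([-0.1764674 , -0.02215791,  0.71713863]), 'moment': array([0.00801884, 0.01753213, 0.00026861]), 'finger_force': 0.0, 'grip_width': 91.94616306845596}
```

View pics/a.png

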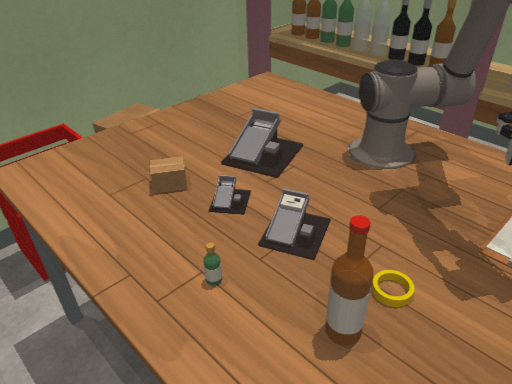

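View pics/b.png

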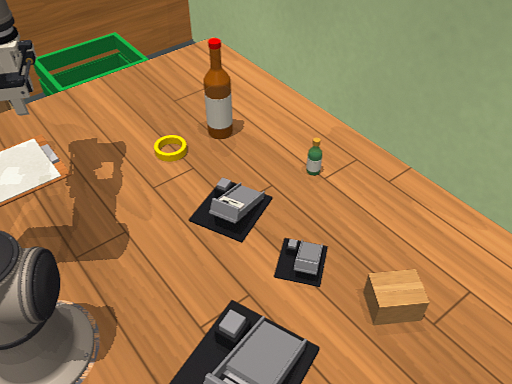

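The middle-sized dock, which holds the tag, is at about (292,222) in scene with its key at (307,230). In side it is at (232,205) with its key at (224,185). Next I measure it from enlarged crops.

```bash
python3 - <<'E'
from h import *
a=cv2.imread('pics/a.png');b=cv2.imread('pics/b.png')
A=cv2.resize(a[180:260,255:335],None,fx=5,fy=5,interpolation=2);B=cv2.resize(b[170:250,185:275],None,fx=4.44,fy=5,interpolation=2)
B=B[:400,:400]
cv2.imwrite('pics/ab.png',np.hstack([A,B]))
for n,im,(x0,y0,x1,y1) in(("scene",a,(250,185,335,260)),("side",b,(180,170,280,245))):
    m=np.zeros(im.shape[:2],np.uint8); m[y0:y1,x0:x1]=((im.max(2)<55)*255)[y0:y1,x0:x1]
    c=np.vstack([k for k in cv2.findContours(m,0,1)[0] if len(k)>8]); q=cv2.approxPolyN(c,4,ensure_convex=True).reshape(-1,2) if hasattr(cv2,'approxPolyN') else cv2.boxPoints(cv2.minAreaRect(c))
    w=np.array([onz(n,*p,3) for p in q]); print(n,q.tolist(),w[:,:2].tolist(),np.linalg.norm(w-np.roll(w,-1,0),axis=1).round(),w.mean(0))
E
```

```text
scene [[330, 219], [314, 259], [247, 242], [305, 213]] [[412.9, 102.6], [562.2, 170.8], [635.0, 9.1], [440.5, 36.6]] [164. 177. 196.  72.] [512.65   79.775   3.   ]
side [[273, 197], [241, 242], [188, 220], [222, 179]] [[626.7, 37.6], [473.7, -29.2], [413.4, 105.8], [563.0, 172.9]] [167. 148. 164. 150.] [519.2    71.775   3.   ]
```

View pics/ab.png

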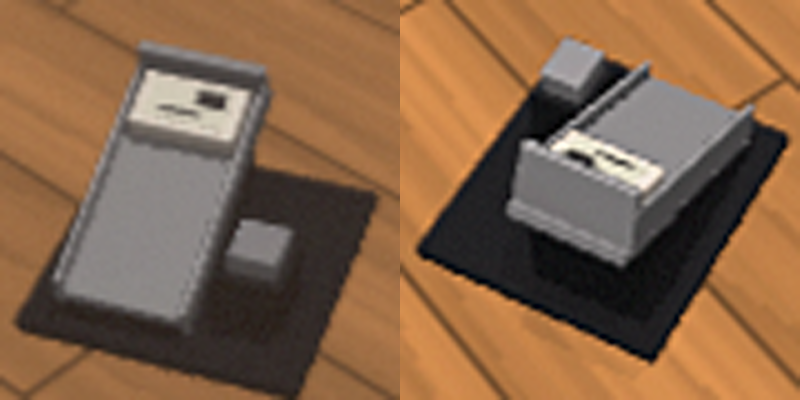

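```bash
python3 - <<'E'
from h import *
print('key',onz('scene',307.3,228,52),onz('side',223.7,183.2,52))
for n,p in(('scene',[(267.4,238.5),(293,245.5)]),('side',[(241.3,183.6),(264.5,191.5)])): print(n,[onz(n,*q,z) for q in p for z in (22,30)])
print('bottle',onz('scene',345,333,0),onz('side',220,134,0),'tape',onz('scene',394,290,12),'mini',onz('side',314,173,0))
E
```

```text
key [530.5 119.2  52. ] [529.5 114.4  52. ]
scene [array([603.8,  52.2,  22. ]), array([610.1,  58.5,  30. ]), array([577.9, 115.4,  22. ]), array([584.5, 121.1,  30. ])]
side [array([581.2, 111.3,  22. ]), array([576.4, 104.6,  30. ]), array([610.,  52.,  22.]), array([604.9,  45.8,  30. ])]
bottle [679.5 350.8   0. ] [672.  336.6  -0. ] tape [520.4 364.5  12. ] mini [773.6  40.9   0. ]
```

```bash
python3 -m pendant '[[[0.71,-0.85,0],[0,0,0.47],1],[[0.71,-0.85,0],[0,0,0.47],1],[[0.71,-0.85,0],[0,0,0.47],1],[[0.71,-0.85,0],[0,0,0.47],0.5],[[0.71,-0.85,0],[0,0,0.47],0],[[0.71,-0.85,0],[0,0,0.47],-0.11],[[0.71,-0.85,0],[0,0,0.47],-0.11],[[0.71,-0.85,0],[0,0,0.47],-0.11],[[0.71,-0.85,0],[0,0,0.47],-0.11],[[0.71,-0.85,0],[0,0,0.47],-0.11]]'
python3 -m pendant '[[[0.71,-0.85,0],[0,0,0.47],-0.11],[[0.71,-0.85,0],[0,0,0.47],-0.11],[[0.71,-0.85,0],[0,0,0.47],-0.11],[[0.71,-0.85,0],[0,0,0.47],-0.11],[[0.71,-0.85,0],[0,0,0.47],-0.11],[[0,0,-0.8],[0,0,0],-0.11],[[0,0,-0.8],[0,0,0],-0.11],[[0,0,-0.4],[0,0,0],-0.11],[[0,0,0],[0,0,0],-0.11],[[0,0,0],[0,0,0],-0.11]]'
python3 - <<'E'
from h import *
o=bot.get_obs(); print(o['time'],o['tool_pos'],o['tcp_rot'],o['grip_width'],o['contact_force'])
p=bot.camera_params('wrist'); np.save('wp.npy',p,allow_pickle=True)
a=bot.capture('wrist'); cv2.imwrite('pics/w.png',a); cv2.imwrite('pics/s2.png',bot.capture('scene'))
R=cv2.Rodrigues(np.array([0,0,1.])*0)[0]
print('key',proj('wrist',[531.5,118.5,52],p),'catch',proj('wrist',[555.5,63.5,35],p))
E
```

```text
time: 0.93
tool_pos: [437.6, 218.4, 218.3]
tcp_rot: [3.142, -0.001, -3.016]
contact_force: [0.6, 0.7, -0.2]
grip_width: 49.4
finger_force: 0.0
time: 1.77
tool_pos: [543.1, 92.3, 158.0]
tcp_rot: [3.141, -0.002, -2.736]
contact_force: [0.3, 0.1, 0.3]
grip_width: 41.1
finger_force: 0.0
1.7667 [543.13983884  92.29702224 158.03665931] [ 3.14083286e+00 -1.66134710e-03 -2.73646132e+00] 41.101340904990465 [0.26847267 0.07668975 0.2736712 ]
key [283.9 186.5] catch [214.4 181.7]
```

View pics/w.png

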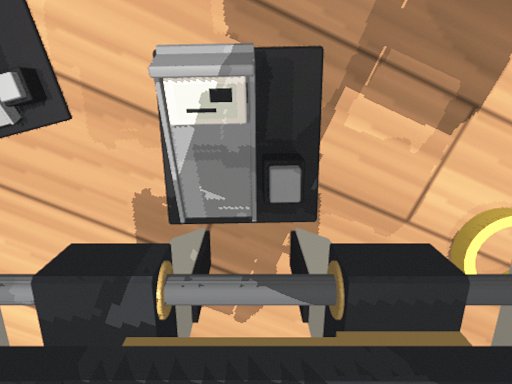

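The wrist view has the key top at (285.5,184), against a predicted (284,186.5), and the chute centre line at x of about 212. The estimate holds. The fingertips look about 18 mm thick, so their centres are about 60 mm apart.

```bash
python3 - <<'E'
from h import *
p=np.load('wp.npy',allow_pickle=True).item()
k=onz('wrist',285.5,184,52,p); print(k)
e=[onz('wrist',u,v,z,p) for u,v,z in((187,219,24),(252,219,24),(318,219,3),(322,47,3),(180,122,72-8),(246,124,72-8))]; print(e)
print('plate dir',np.degrees(np.arctan2(*(e[2]-e[3])[1::-1])), 'chute end', (e[0]+e[1])/2)
y=np.array([.397,-.918,0]);print('mid',k+30*y)
E
```

```text
[529.  118.8  52. ]
[array([603.2,  53. ,  24. ]), array([578.8, 110. ,  24. ]), array([559.8, 175.2,   3. ]), array([412.9, 105.8,   3. ]), array([513.7,  22.1,  64. ]), array([495.3,  68.7,  64. ])]
plate dir 25.28746611435336 chute end [591.   81.5  24. ]
mid [540.91  91.26  52.  ]
```

```bash
python3 -m pendant '[[[-0.07,-0.04,-0.4],[0,0,0],-0.11],[[0,0,-0.6],[0,0,0],-0.11],[[0,0,-0.6],[0,0,0],-0.11],[[0,0,-0.6],[0,0,0],-0.11],[[0,0,-0.4],[0,0,0],-0.11],[[0,0,-0.17],[0,0,0],-0.11],[[0,0,0],[0,0,0],-0.11],[[0,0,0],[0,0,0],-0.11],[[0,0,0],[0,0,0],-0.11],[[0,0,0],[0,0,0],-0.11]]'
python3 - <<'E'
from h import *
A=cv2.resize(bot.capture('scene')[150:270,240:350],(440,480),interpolation=2);B=cv2.resize(bot.capture('wrist')[150:330,120:380],(347,240),interpolation=2)
C=np.zeros((480,347,3),np.uint8);C[:240]=B; s=bot.capture('side')[130:250,165:338];C[240:]=cv2.resize(s,(347,240))
cv2.imwrite('pics/c.png',np.hstack([A,C]))
E
```

```text
time: 2.7
tool_pos: [542.1, 91.2, 76.6]
tcp_rot: [-3.141, 0.002, -2.736]
contact_force: [0.1, -0.1, -0.4]
grip_width: 40.8
finger_force: 0.0
```

View pics/c.png

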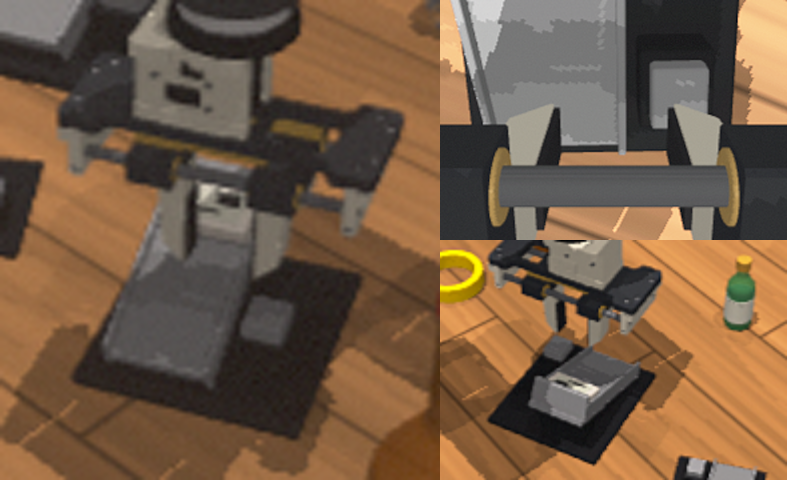

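The crops show the fingers seemingly higher than expected, or offset from the key. I'll project the expected tip positions to check.

```bash
python3 - <<'E'
from h import *
o=bot.get_obs(); t=np.array(o['tool_pos']); yaw=o['tcp_rot'][2]; y=np.array([np.sin(yaw),-np.cos(yaw),0]);x=np.array([np.cos(yaw),np.sin(yaw),0])
print(t,x,y)
for nm,P in(('key',[529,118.8,52]),('tip+',t+30*y-[0,0,17]),('tip-',t-30*y-[0,0,17])):
    s=proj('scene',P);w=proj('wrist',P);d=proj('side',P)
    print(nm,np.round(P,1),'scene crop',((s-[240,150])*4).round(),'wrist crop',((w-[120,150])*1.333+[440,0]).round(),'side crop',((d-[165,130])*2+[440,240]).round())
E
```

```text
[541.72953606  91.15992207  76.08207932] [-0.91903322 -0.39418008  0.        ] [-0.39418008  0.91903322  0.        ]
key [529.  118.8  52. ] scene crop [270. 310.] wrist crop [680.  97.] side crop [555. 345.]
tip+ [529.9 118.7  59.1] scene crop [270. 302.] wrist crop [681. 105.] side crop [555. 340.]
tip- [553.6  63.6  59.1] scene crop [178. 280.] wrist crop [545. 105.] side crop [597. 356.]
```

```bash
python3 - <<'E'
from h import *
o=bot.get_obs(); t=np.array(o['tool_pos']); yaw=o['tcp_rot'][2]; y=np.array([np.sin(yaw),-np.cos(yaw),0]);x=np.array([np.cos(yaw),np.sin(yaw),0])
out=[]
for n,(x0,y0),(w,h),k in(('wrist',(150,200),(200,130),4),('scene',(270,170),(67,87),6),('side',(210,140),(66,87),6)):
    p=bot.camera_params(n); im=bot.capture(n)[y0:y0+h,x0:x0+w]; im=cv2.resize(im,None,fx=k,fy=k,interpolation=2)
    for s in(1,-1):
        q=[((proj(n,t+s*a*y+b*x-[0,0,17],p)-[x0,y0]+.5)*k).astype(int) for a,b in((20.4,-9.5),(39.4,-9.5),(39.4,9.5),(20.4,9.5))]
        cv2.polylines(im,[np.array(q)],True,(0,0,255) if s>0 else (0,255,0),1)
    out.append(im)
cv2.imwrite('pics/d.png',out[0]); cv2.imwrite('pics/e.png',np.hstack(out[1:]))
E
```

```text
(no output)
```

View pics/d.png

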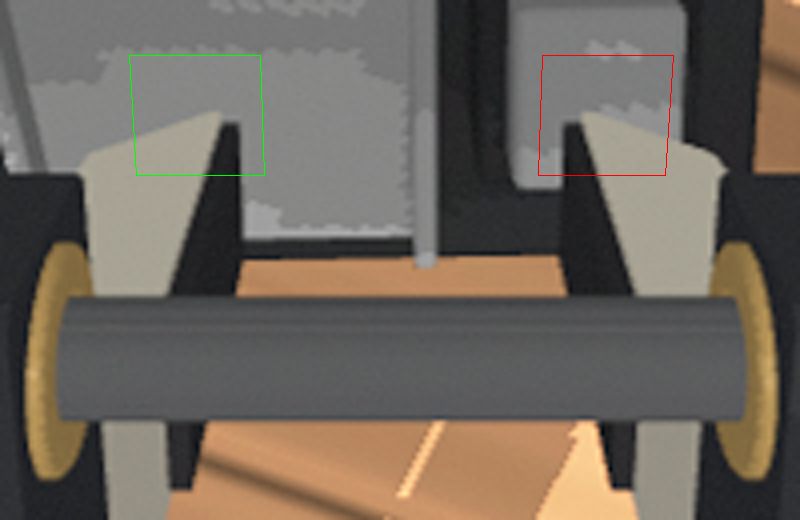

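View pics/e.png

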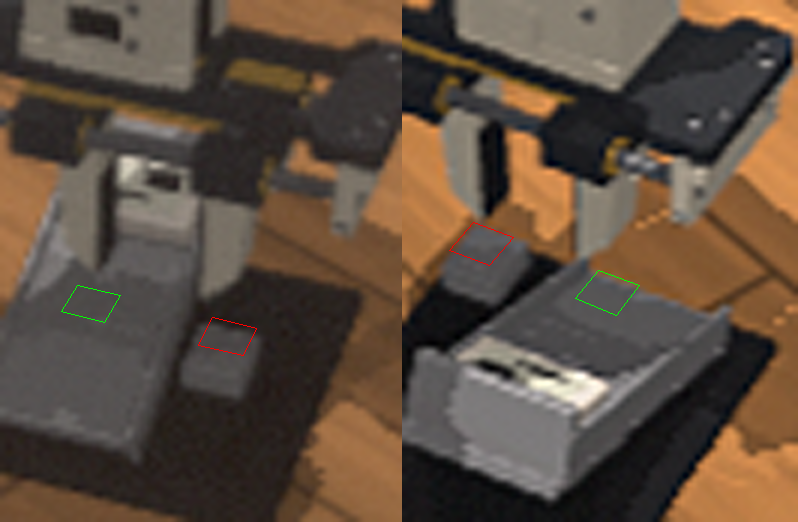

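```bash
python3 - <<'E'
from h import *
from scipy.optimize import least_squares
o=bot.get_obs(); t=np.array(o['tool_pos']); yaw=o['tcp_rot'][2]; y=np.array([np.sin(yaw),-np.cos(yaw),0]);x=np.array([np.cos(yaw),np.sin(yaw),0])
p=bot.camera_params('wrist'); print('wrist cam at',ray('wrist',256,192,p)[0]-t, ray('wrist',256,192,p)[1])
L=np.array([150+242/4,200+123/4]);R=np.array([150+563/4,200+123/4])
# unknown: half gap a, dz, with b fixed
for b in(9.5,5,0,-9.5):
    f=lambda v: np.r_[proj('wrist',t-v[0]*y+b*x+[0,0,v[1]]+v[2]*y,p)-L,proj('wrist',t+v[0]*y+b*x+[0,0,v[1]]+v[2]*y,p)-R]
    r=least_squares(f,[20,-17,0],diff_step=1e-2); print(b,r.x.round(1),r.cost.round(1))
for dz in(-17,-7,3):
    for b in(9.5,-9.5): print(dz,b,[((proj(n,t+s*20.4*y+b*x+[0,0,dz])-o0)*6+off).round() for n,o0,off in(('scene',(270,170),(0,0)),('side',(210,140),(402,0))) for s in(1,-1)])
E
```

```text
wrist cam at [-72.14892987 -30.79959437 167.0104547 ] [ 0.26054148  0.1311324  -0.95669303]
9.5 [20.3  8.7  0. ] 1.0
5 [21.5 -0.4  0. ] 2.6
0 [ 23.3 -13.9   0. ] 0.8
-9.5 [ 26.1 -35.8   0. ] 0.8
-17 9.5 [array([209., 315.]), array([117., 293.]), array([485., 263.]), array([572., 297.])]
-17 -9.5 [array([196., 343.]), array([102., 320.]), array([509., 235.]), array([595., 268.])]
-7 9.5 [array([211., 296.]), array([118., 274.]), array([484., 246.]), array([571., 280.])]
-7 -9.5 [array([197., 324.]), array([102., 301.]), array([508., 218.]), array([595., 251.])]
3 9.5 [array([212., 277.]), array([118., 256.]), array([483., 228.]), array([571., 262.])]
3 -9.5 [array([197., 305.]), array([103., 282.]), array([508., 200.]), array([594., 233.])]
```

The three views agree. The fingers taper to their inner edges, and the visible tips sit higher than assumed, close to TCP level. I'll widen the jaws so that the inner tips are about 60 mm apart, then descend while watching the force.

```bash
python3 -m pendant '[[[0,0,0],[0,0,0],0.16],[[0,0,0],[0,0,0],0.16],[[0,0,0],[0,0,0],0.16],[[0,0,0],[0,0,0],0.16],[[0,0,-0.1],[0,0,0],0.16],[[0,0,-0.1],[0,0,0],0.16],[[0,0,-0.1],[0,0,0],0.16],[[0,0,-0.05],[0,0,0],0.16],[[0,0,0],[0,0,0],0.16],[[0,0,0],[0,0,0],0.16]]'
python3 - <<'E'
from h import *
A=cv2.resize(bot.capture('scene')[165:255,265:340],(450,540),interpolation=2);B=bot.capture('wrist');cv2.imwrite('pics/w3.png',B)
B=cv2.resize(B[160:340,150:345],(325,300));C=np.zeros((540,325,3),np.uint8);C[:300]=B
cv2.imwrite('pics/f.png',np.hstack([A,C]))
E
```

```text
time: 3.83
tool_pos: [541.3, 91.2, 64.7]
tcp_rot: [3.141, -0.0, -2.736]
contact_force: [0.4, 0.0, -0.1]
grip_width: 53.5
finger_force: 0.0
```

View pics/f.png

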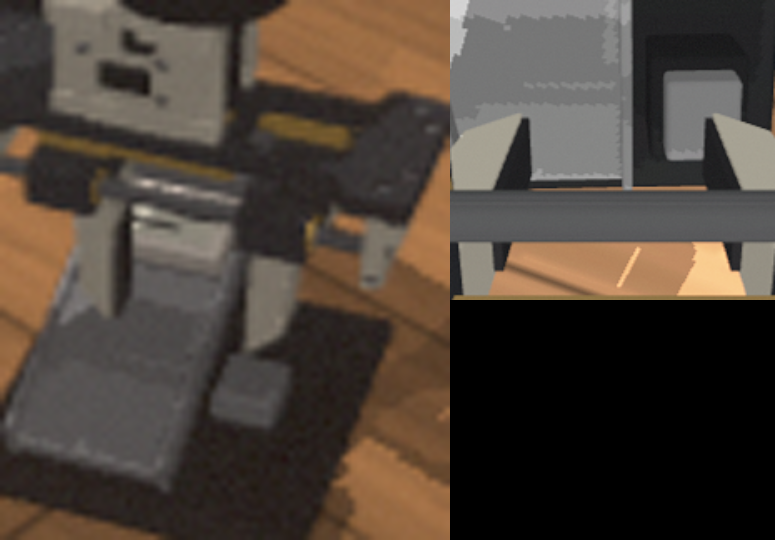

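There is no contact at TCP z of 64.7, so the tips really are shorter. In the scene crop the tip at (255,350) is still about 15 mm above the key top at (255,380). I continue down.

```bash
python3 -m pendant '[[[0,0,-0.1],[0,0,0],0.16],[[0,0,-0.1],[0,0,0],0.16],[[0,0,-0.1],[0,0,0],0.16],[[0,0,-0.1],[0,0,0],0.16],[[0,0,-0.05],[0,0,0],0.16],[[0,0,0],[0,0,0],0.16],[[0,0,0],[0,0,0],0.16],[[0,0,0],[0,0,0],0.16],[[0,0,0],[0,0,0],0.16],[[0,0,0],[0,0,0],0.16]]'
python3 - <<'E'
from h import *
A=cv2.resize(bot.capture('scene')[165:255,265:340],(400,480),interpolation=2);B=cv2.resize(bot.capture('side')[150:240,195:270],(400,480),interpolation=2)
cv2.imwrite('pics/g.png',np.hstack([A,B]))
E
```

```text
time: 4.77
tool_pos: [541.5, 91.2, 51.6]
tcp_rot: [-3.142, 0.0, -2.736]
contact_force: [-0.1, 0.3, 0.2]
grip_width: 53.3
finger_force: 0.0
```

View pics/g.png

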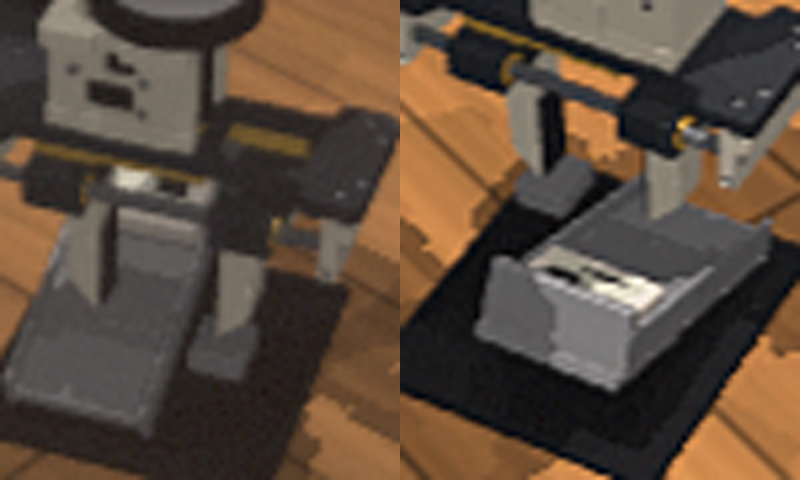

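The scene crop has the finger right over the key, with its tip at (228,335) and the key top at (222,345). The side view has the other finger inside the chute. Now I feel for contact.

```bash
python3 -m pendant '[[[0,0,-0.05],[0,0,0],0.16],[[0,0,-0.05],[0,0,0],0.16],[[0,0,-0.05],[0,0,0],0.16],[[0,0,0],[0,0,0],0.16],[[0,0,0],[0,0,0],0.16],[[0,0,0],[0,0,0],0.16],[[0,0,0],[0,0,0],0.16],[[0,0,0],[0,0,0],0.16],[[0,0,0],[0,0,0],0.16],[[0,0,0],[0,0,0],0.16]]'
```

```text
time: 5.7
tool_pos: [541.4, 91.1, 47.0]
tcp_rot: [3.142, 0.0, -2.736]
contact_force: [-0.0, 0.1, -0.0]
grip_width: 53.5
finger_force: 0.0
```

```bash
python3 -m pendant '[[[0,0,-0.05],[0,0,0],0.16],[[0,0,-0.05],[0,0,0],0.16],[[0,0,-0.05],[0,0,0],0.16],[[0,0,0],[0,0,0],0.16],[[0,0,0],[0,0,0],0.16],[[0,0,0],[0,0,0],0.16],[[0,0,0],[0,0,0],0.16],[[0,0,0],[0,0,0],0.16],[[0,0,0],[0,0,0],0.16],[[0,0,0],[0,0,0],0.16]]'
```

```text
time: 6.53
tool_pos: [541.5, 91.1, 42.5]
tcp_rot: [-3.142, 0.0, -2.736]
contact_force: [-0.7, -0.2, 3.1]
grip_width: 53.1
finger_force: 2.1
```

Contact gives 3.1 N, with the key about 1.4 mm down. I press about 6 mm further to eject.

```bash
python3 -m pendant '[[[0,0,-0.07],[0,0,0],0.16],[[0,0,-0.07],[0,0,0],0.16],[[0,0,-0.06],[0,0,0],0.16],[[0,0,0],[0,0,0],0.16],[[0,0,0],[0,0,0],0.16],[[0,0,0],[0,0,0],0.16],[[0,0,0],[0,0,0],0.16],[[0,0,0],[0,0,0],0.16],[[0,0,0],[0,0,0],0.16],[[0,0,0],[0,0,0],0.16]]'
python3 - <<'E'
from h import *
A=cv2.resize(bot.capture('scene')[165:255,265:340],(400,480),interpolation=2);B=cv2.resize(bot.capture('side')[150:240,195:270],(400,480),interpolation=2)
cv2.imwrite('pics/i.png',np.hstack([A,B]))
E
```

```text
time: 7.37
tool_pos: [541.5, 91.2, 36.5]
tcp_rot: [3.142, 0.0, -2.736]
contact_force: [-0.4, 0.4, 4.9]
grip_width: 53.1
finger_force: 2.9
```

View pics/i.png

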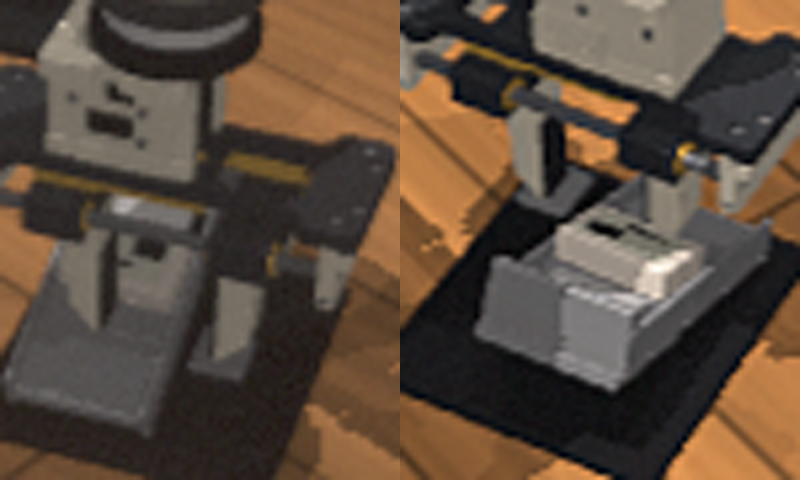

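The side view shows the tag popped out and lying against the chute finger, at about (630,255) in the crop. I'll do one numeric check of rest and position, then hand in.

```bash
cat > m.py <<'E'
from h import *
im=bot.capture('side'); m=np.zeros(im.shape[:2],np.uint8); m[188:207,222:255]=((im[188:207,222:255].min(2)>125)*255)
c=max(cv2.findContours(m,0,1)[0],key=cv2.contourArea); M=cv2.moments(c); u,v=M['m10']/M['m00'],M['m01']/M['m00']
q=onz('side',u,v,60); k=np.array([529+23.8,118.8-55]); print(u,v,q,'horizontal mm upslope of catch point:',-(q[:2]-k)@[.918,.397])
E
python3 m.py; python3 -m pendant '[[[0,0,0],[0,0,0],0.16],[[0,0,0],[0,0,0],0.16],[[0,0,0],[0,0,0],0.16],[[0,0,0],[0,0,0],0.16],[[0,0,0],[0,0,0],0.16],[[0,0,0],[0,0,0],0.16],[[0,0,0],[0,0,0],0.16],[[0,0,0],[0,0,0],0.16],[[0,0,0],[0,0,0],0.16],[[0,0,0],[0,0,0],0.16]]'; python3 m.py
```

```text
235.52229299363057 199.34819532908702 [514.9  45.   60. ] horizontal mm upslope of catch point: 42.25579999999998
time: 8.35
tool_pos: [541.5, 91.2, 36.5]
tcp_rot: [3.142, 0.0, -2.736]
contact_force: [0.5, -0.0, 5.9]
grip_width: 53.3
finger_force: 2.9
235.5483870967742 199.3279569892473 [515.  45.  60.] horizontal mm upslope of catch point: 42.16399999999996
```

```bash
python3 - <<'E'
from h import *
k=np.array([529+23.8,118.8-55])
for x,y,z in((592,210,54),(703,248,54),(557,232,65),(655,268,65)):
    q=onz('side',195+(x-400)*.1875,150+y*.1875,z); d=q[:2]-k; print(q,'up',-d@[.918,.397],'across',d@[.397,-.918])
E
```

```text
[529.8  83.9  54. ] up 13.134299999999998 across -27.58280000000001
[554.8  33.1  54. ] up 10.351899999999999 across 28.976599999999998
[502.9  73.1  65. ] up 42.11609999999998 across -28.34769999999999
[523.9  28.   65. ] up 40.74279999999998 across 21.39110000000001
```

The tag's front edge is about 10–13 mm upslope of the catch point, which is at the finger face. Its rear edge is at about 41 mm, clear of the lip at 56 mm, and it isn't moving. I hand in.

```bash
python3 -c "
from plant import bot
print(bot.close_job())"
```

```text
the job is handed in; nothing more can be done
None
```

The job is handed in: the eject key is held down, and the tag is out of its pocket, lying at rest on the chute against the waiting finger; no verdict came back.

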